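Dock and pin the roll gauge block, then bring the magnifier over it

ROBOT

A 6-joint arm with a two-finger parallel gripper is mounted at the origin on the work surface. World frame = base frame: x ahead of the robot, y to its left, z up, the work surface at z = 0. Lengths are in m, angles in degrees, forces in N, time in s.
With the tool pointing down it reaches from about 0.4 to 0.825 m from the base axis. Payload 7 kg.
Tool frame: the origin (TCP) lies at the very end of the fingers, on their centre line; the grasp point (between the pads) lies 19 mm behind it; z points along the fingers, y is the direction in which the jaws open and shut (so a half turn about z gives the same grasp; the last joint's range is limited). The gripper opens to 88 mm and grips with 3 to 60 N. Pads are 19 mm wide; open, the fingers measure 130 mm over their backs; the gripper's body (78 mm by 193 mm) begins 47 mm behind the grasp point.
Start: joints at [86.179, 20.546, 0.682, 0, -70.136, -16.507], TCP at [0.235, 0.633, 0.227] pointing down, gripper open.
Joint ranges: [-176.03, 176.03], [-82.01, 121.73], [-58.28, 71.71], [-173.87, 95.51], [-174.79, -0.11], [-173.66, 173.66]. Speed limits (degrees/s): [136.94, 136.94, 172.46, 180, 180, 180].

INTERFACE

Orientations are given as [roll, pitch, yaw] about the fixed x, y, z axes, in that order (R = Rz(yaw) Ry(pitch) Rx(roll)).
In Python, from plant import ctrl, snapshot, workorder gives the robot as it stands. The module is installed in compiled form; this text tells all that it offers.
- The arm moves only by the shell command python3 -m creep 'ROWS'. ROWS is JSON, a list of rows, each a list of 5 numbers: the shift along the tool's x, y, z scaled (see below), then the turn about the tool's z scaled (see below), then the finger opening in mm, from 0 to 87.6. A call has exactly 8 rows; each row is the pose to reach, as a shift and turn from the pose commanded when the call began, along the tool's axes at that moment, turning the shorter way round; what a row does not reach only later rows make up. The controller multiplies each number of a shift by 0.1 m and each number of a turn by 180 degrees. A row lasts 1/12 s, in which the tool goes at most 41.7 mm and 7.16 degrees, less where a joint would pass 70% of its speed; a pose out of reach is approached as far as the arm can. A call with a number of a shift or a turn outside -1 to 1 is refused whole. A call with a gripper value outside its range is refused whole. The fingers move at their own pace and stop on an object; the grip force is fixed at half the most. Time passes only in rows, so rows that repeat a pose let the fingers close, or fill a call up. It gives the time, the measured TCP pose, the force and the opening at its end, in the units of the state.
- ctrl.get_obs(): the state, without advancing time (a new reading comes with each control period).
- snapshot(name): name is "scene" or "top" or "wrist"; returns a dict with "img" (384x512x3 uint8, blue, green, red), "camera_matrix" (3x3 intrinsics, pixels), "xyz" and "rotation" of the camera in the world. Camera axes: x right, y up, looking along -z (the intrinsics and any distortion apply to the point x, -y, -z); pixel columns grow to the right and rows downward; lengths in m; the calibration is good to about 2 mm. A picture is of the moment at which its call begins. There is no depth.
- workorder.close_job(): hands the job in, once; it reports no verdict.
The state is a dict: "clock": time; "joint_pos": joint angles; "qvel": joint speeds; "tau": joint torques, N m; "tool_pos": TCP position; "orientation": TCP orientation; "force": force on the tool from outside, world axes, zero at the start; "moment": the same for the moment, N m; "opening": finger opening in m.
Only numpy, scipy, OpenCV 4.12 (cv2) and the standard library are available. Lean on these libraries where they do the work, as an engineer would, in place of code of your own. Each camera call takes 0.05 s, during which the arm holds its last target.

TASK

Push the aluminium gauge block up to the iron dock, nudging its back corners in turn as needed to straighten it, until its lug is in the fork and the block sits square against both stops. Then push the headed steel pin through fork and lug until its head is seated on the fork, and last swing the magnifier so that the lens is centred over the block. Leave the brass centre finder and the two lathe dogs where they are.

Things in the scene. Friction and masses are not known exactly. Their poses are not given: they have to be found in the camera images.
- dock: Fixed dark iron dock. Origin at table level under the middle of the fork; x is the way the block is pushed in, y the pin axis, towards the pin trough. Fork: two cheeks from x = -21 to 20 mm, 14 mm thick, 70 mm high, inner faces at y = +-13, outer at +-27 mm, rounded front edges, 12 mm holes at x = 0, 50 mm above the table.
- dock_stop (a point): Dock, at table level at x = -22, y = 0 mm: the plane of the two stop pads' front faces (pads y = +-24 to +-52 mm, 36 mm high). Guide rails 18 mm high run from them towards -x: inner faces at y = +-50 mm as far as x = -50 mm, then flaring to about y = +-60 mm at x = -75 mm.
- trough (a point): Middle of the pin trough's floor, dock x = 0, y = 63 mm, 39 mm above the table. Trough along y from 28 to 99 mm; floor 22 mm wide, low side walls up to 45 mm above the table.
- block: Loose aluminium gauge block, 0.7 to 1 kg, 90 x 90 mm, 34 mm high, front corners rounded, a blued plate 3 mm thick on top. Origin at the centre of its underside, x forward to the lug. Lug 14 mm thick, reaching 42 mm ahead of the front face, 24 to 70 mm above the table, rounded nose. Docked, its origin is at x = -67, y = 0 mm of the dock (side play 5 mm). It slides with plain friction, 3 to 9 N.
- lug_hole (a point): Centre of the 13 mm cross hole in the block's lug, 67 mm ahead of the block's origin and 50 mm above the table.
- block_mark (a point): Centre of the block's upper face, 34 mm above the table: the point over which the lens belongs.
- pin_head (a point): Steel pin, 70 g: shank 10 mm thick, 64 mm long, tapered tip; head 22 mm across, 10 mm thick. Point on the axis at the underside of the head; y points out through the head. It lies level along the dock's y, 50 mm above the table, head in the trough, tip in the near cheek's hole. Pushed to dock -y on the head's end (10 mm beyond the point) it slides easily; seated, the point is at fork_mouth.
- pin_tip (a point): The pin's tip, on its axis, 64 mm from the underside of the head.
- fork_mouth (a point): Centre of the hole on the outer face of the near (+y) cheek, dock y = 27 mm, 50 mm above the table.
- column (a point): Axis of the magnifier's column at table level, dock x = 30, y = -150 mm; column 18 mm thick (32 mm at the swivel), 210 mm high.
- lens_center (a point): Centre of the magnifier's lens, 195 mm above the table. The steel ring round it is 90 mm across outside and 14 mm high; a flat iron bar joins it to the column. It turns level about the column, lens centre at a radius of 179 mm.
- magnifier (a joint): Angle of the magnifier about its column, rad: grows as the arm turns clockwise seen from above, from 0 (lens towards the robot's right) to 2.3 at the end of its travel. Light friction (about 1 N at the ring); it stays where it is left. At 1.87 the lens centre is over the docked block.
- dog_large: Bystander: dark steel lathe dog, ring 64 mm across with a tail and a screw, 14 mm high, lying flat. Origin at the ring's centre on the table.
- dog_small: Bystander: smaller steel lathe dog, ring 52 mm across, lying flat. Origin at the ring's centre on the table.
- centre_finder: Bystander: flat brass centre finder, an angle of about 75 mm with a 120 mm blade, 16 mm high. Origin at table level by its middle.

How it is judged:
By the outcome, as a careful person would: the job done as asked, in the order asked, and still so for the second after the job is handed in, with the robot touching nothing.
It also fails if it takes over 72 s, if anything falls off the work surface, if the arm or the gripper's body presses on something with over 40 N, if the wrist force passes 120 N, or if a joint passes its speed limit or range.

## Working session

There is one attempt and no reset: what is moved stays moved. The work goes in short steps, Python scripts to look and compute and a shell command to move; the robot and the scene stay as the last step left them, time stands still between calls to the robot, and variables do not carry over. Pictures are saved under pics/ and viewed, and the job is handed in when it is done.

```bash
mkdir -p pics
cat > h.py <<'E'
from plant import ctrl, snapshot, workorder
import cv2, numpy as np
def shot(n,f):
    s=snapshot(n); cv2.imwrite(f'pics/{f}.png',s['img']); np.savez(f'pics/{f}.npz',**{k:np.array(v) for k,v in s.items()}); return s
def load(f): return dict(np.load(f'pics/{f}.npz'))
def ray(s,u,v):
    d=np.linalg.inv(s['camera_matrix'])@np.array([u,v,1.]); d=np.array([d[0],-d[1],-d[2]])
    return np.array(s['xyz']),np.array(s['rotation'])@d
def onz(s,u,v,z):
    o,d=ray(s,u,v); return o+d*(z-o[2])/d[2]
def proj(s,p):
    q=np.array(s['rotation']).T@(np.array(p)-s['xyz']); q=np.array([q[0],-q[1],-q[2]]); w=np.array(s['camera_matrix'])@q; return w[:2]/w[2]
E
python3 - <<'E'
from h import *
o=ctrl.get_obs(); print(o)
for n in ['scene','top','wrist']:
    s=shot(n,n+'0'); print({k:(np.round(v,3).tolist()) for k,v in s.items() if k!='img'})
E
```

```text
{'clock': 0.0, 'joint_pos': array([ 8.61786465e+01,  2.05926456e+01,  6.33798761e-01, -2.06988970e-02,
       -7.01350905e+01, -1.65081775e+01]), 'qvel': array([-0.05090992,  0.05054927,  0.05860348, -0.18968343, -0.06734361,
       -0.11077432]), 'tau': array([ 1.59335134e-03, -5.82718921e+01,  2.93041956e+01,  6.99727044e+00,
        7.03483616e-03, -1.49113962e-04]), 'tool_pos': array([0.23434571, 0.63249556, 0.22560739]), 'orientation': array([ 1.79904405e+02, -8.03911292e-03, -2.03365737e+01]), 'force': array([ 0.59223069,  0.1880613 , -0.23609425]), 'moment': array([-0.03018435,  0.02085422, -0.00751111]), 'opening': 0.08777318335454312}
{'camera_matrix': [[499.149, 0.0, 247.505], [0.0, 499.149, 196.637], [0.0, 0.0, 1.0]], 'xyz': [1.239, -0.006, 1.127], 'rotation': [33.464, 0.089, 83.752]}
{'camera_matrix': [[481.356, 0.0, 251.432], [0.0, 481.356, 204.169], [0.0, 0.0, 1.0]], 'xyz': [0.376, 0.058, 1.534], 'rotation': [8.869, 0.845, -90.874]}
{'camera_matrix': [[318.971, 0.0, 254.524], [0.0, 318.971, 189.962], [0.0, 0.0, 1.0]], 'xyz': [0.299, 0.608, 0.384], 'rotation': [-14.802, -0.064, -110.304]}
```

```bash
cat >> h.py <<'E'
from scipy.spatial.transform import Rotation as Ro
def _R(s): return Ro.from_euler('xyz',np.array(s['rotation'],float),degrees=True).as_matrix()
def ray(s,u,v):
    d=np.linalg.inv(s['camera_matrix'])@np.array([u,v,1.]); d=np.array([d[0],-d[1],-d[2]])
    return np.array(s['xyz']),_R(s)@d
def proj(s,p):
    q=_R(s).T@(np.array(p)-s['xyz']); q=np.array([q[0],-q[1],-q[2]]); w=np.array(s['camera_matrix'])@q; return w[:2]/w[2]
E
python3 -c "
from h import *
s=load('wrist0');print(proj(s,[.2343,.6325,.2256]))
s=load('top0');print(proj(s,[.2343,.6325,.2256]))
s=load('scene0');print(proj(s,[.2343,.6325,.2256]))"
```

```text
[253.88954743 239.30791581]
[ 43.02964527 336.56165293]
[443.6440208   49.83036883]
```

View pics/scene0.png

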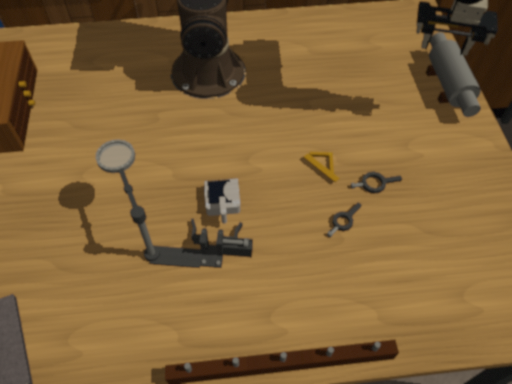

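View pics/top0.png

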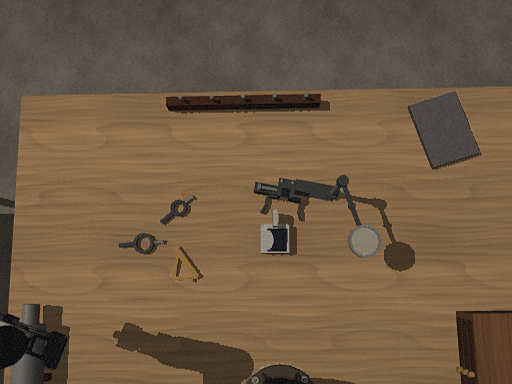

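View pics/wrist0.png

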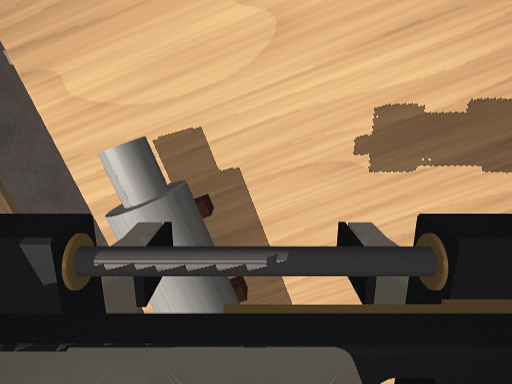

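```bash
python3 -c "
from h import *
a=load('top0')['img'][160:280,230:430]; cv2.imwrite('pics/t0z.png',cv2.resize(cv2.convertScaleAbs(a,alpha=1.6),None,fx=4,fy=4,interpolation=cv2.INTER_CUBIC))
a=load('scene0')['img'][130:280,90:290]; cv2.imwrite('pics/s0z.png',cv2.resize(cv2.convertScaleAbs(a,alpha=1.6),None,fx=4,fy=4,interpolation=cv2.INTER_CUBIC))
"
```

```text
(no output)
```

View pics/t0z.png

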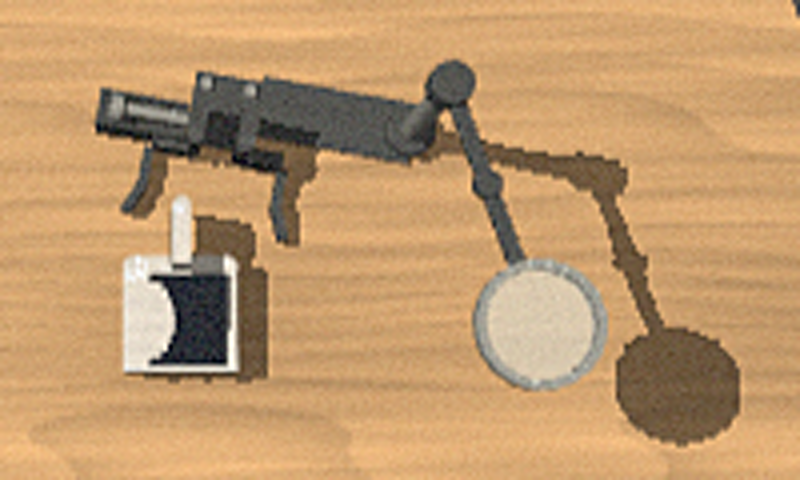

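View pics/s0z.png

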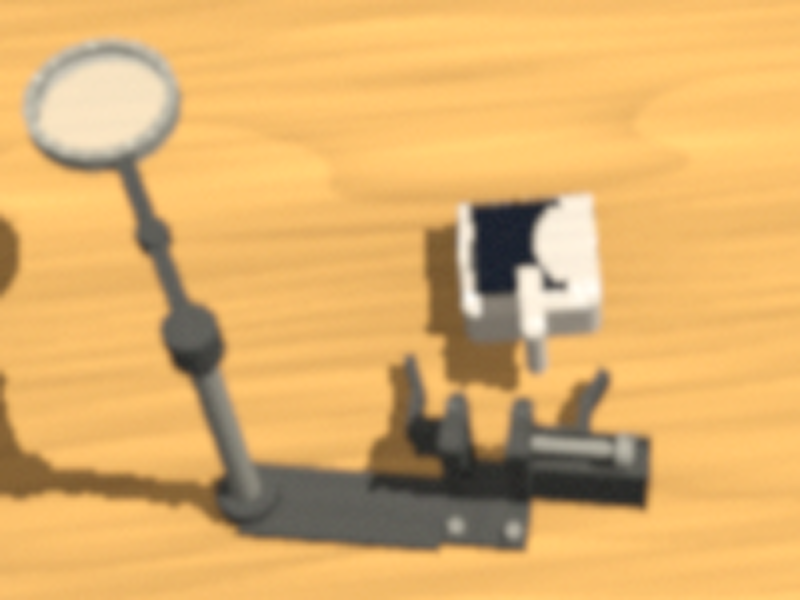

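```bash
python3 -c "
from h import *
s=load('top0')
def T(a,b): return 230+a/4-.375, 160+b/4-.375
P=lambda a,b,z: np.round(onz(s,*T(a,b),z)*1000,1)
print('block top corners',[P(a,b,.034) for a,b in [(123,258),(238,256),(240,374),(123,374)]])
print('lugnose',P(182,198,.07),'lug base',P(182,266,.07))
print('col top',P(452,82,.21),'lens',P(541,323,.2))
print('head end',P(110,105,.05),'fork top corners L',P(205,75,.05), )
t=load('scene0')
S=lambda a,b,z: np.round(onz(t,90+a/4-.375,130+b/4-.375,z)*1000,1)
print('block scene top',[S(a,b,.034) for a,b in [(460,205),(592,195),(600,302),(466,312)]])
print('lug nose',S(537,345,.07),'lens',S(103,103,.2),'col top',S(190,325,.205))
print('pin head', S(625,440,.061),S(535,440,.055), 'fork front tops',S(455,405,.07),S(520,405,.07))
print(ctrl.get_obs()['joint_pos'])
"
```

```text
block top corners [array([546.5,  49.1,  34. ]), array([546.5, -41. ,  34. ]), array([454.5, -40. ,  34. ]), array([456. ,  50.7,  34. ])]
lugnose [588.    3.1  70. ] lug base [535.5   4.3  70. ]
col top [ 646.4 -182.3  210. ] lens [ 477.6 -237.9  200. ]
head end [665.6  57.2  50. ] fork top corners L [688.2 -17.9  50. ]
block scene top [array([457.3, -37.9,  34. ]), array([458.9,  50.9,  34. ]), array([544.4,  47.7,  34. ]), array([542.5, -39.2,  34. ])]
lug nose [594.3   4.   70. ] lens [ 479.3 -237.6  200. ] col top [ 643.3 -183.8  205. ]
pin head [661.8  51.5  61. ] [652.5  -2.6  55. ] fork front tops [631.4 -49.   70. ] [635.7  -9.8  70. ]
[ 8.61775216e+01  2.05817885e+01  6.45610716e-01 -1.20490347e-02
 -7.01345256e+01 -1.65066804e+01]
```

```bash
A='[[0.2,0.18,-0.04,0,50],[0.45,0.4,-0.09,0,50],[0.7,0.63,-0.14,0,50],[0.9,0.81,-0.18,0,50],[1,0.9,-0.2,0,50],[1,0.9,-0.2,0,50],[1,0.9,-0.2,0,50],[1,0.9,-0.2,0,50]]' ; python3 -m creep '[[0.2,0.18,-0.04,0,50],[0.45,0.4,-0.09,0,50],[0.7,0.63,-0.14,0,50],[0.9,0.81,-0.18,0,50],[1,0.9,-0.2,0,50],[1,0.9,-0.2,0,50],[1,0.9,-0.2,0,50],[1,0.9,-0.2,0,50]]'
```

```text
clock: 0.82
tool_pos: [0.2968, 0.5144, 0.2464]
orientation: [-180.0, 0.0, -20.3]
force: [-0.2, -0.4, -0.0]
opening: 0.0505
```

```bash
python3 -m creep '[[0.2,0.18,-0.04,0,50],[0.4,0.36,-0.08,0,50],[0.6,0.54,-0.12,0,50],[0.8,0.72,-0.14,0,50],[1,0.9,-0.14,0,50],[1,0.9,-0.14,0,50],[1,0.9,-0.14,0,50],[1,0.9,-0.14,0,50]]'
python3 -m creep '[[0.2,0.18,-0.04,0,50],[0.4,0.36,-0.08,0,50],[0.6,0.54,-0.12,0,50],[0.8,0.72,-0.14,0,50],[1,0.9,-0.14,0,50],[1,0.9,-0.14,0,50],[1,0.9,-0.14,0,50],[1,0.9,-0.14,0,50]]'
python3 -m creep '[[0.2,0.18,-0.04,0,50],[0.4,0.36,-0.08,0,50],[0.6,0.54,-0.12,0,50],[0.8,0.72,-0.14,0,50],[1,0.9,-0.14,0,50],[1,0.9,-0.14,0,50],[1,0.9,-0.14,0,50],[1,0.9,-0.14,0,50]]'
python3 -m creep '[[0.2,0.18,-0.04,0,50],[0.4,0.36,-0.08,0,50],[0.6,0.54,-0.12,-0.02,50],[0.8,0.72,-0.14,-0.04,50],[1,0.9,-0.14,-0.055,50],[1,0.9,-0.14,-0.055,50],[1,0.9,-0.14,-0.055,50],[1,0.9,-0.14,-0.055,50]]'
```

```text
clock: 1.48
tool_pos: [0.3593, 0.3955, 0.2602]
orientation: [180.0, 0.0, -20.3]
force: [-0.5, -0.3, -0.2]
opening: 0.0499
clock: 2.15
tool_pos: [0.4219, 0.2766, 0.2742]
orientation: [180.0, 0.0, -20.3]
force: [0.7, 0.0, 0.8]
opening: 0.0502
clock: 2.82
tool_pos: [0.4844, 0.1574, 0.2882]
orientation: [180.0, 0.0, -20.3]
force: [0.1, 0.3, 0.4]
opening: 0.0501
clock: 3.48
tool_pos: [0.5468, 0.0385, 0.3023]
orientation: [-180.0, 0.0, -10.4]
force: [0.0, 0.4, 0.5]
opening: 0.0503
```

```bash
python3 -c "
from h import *
shot('wrist','w1')"
```

```text
(no output)
```

View pics/w1.png

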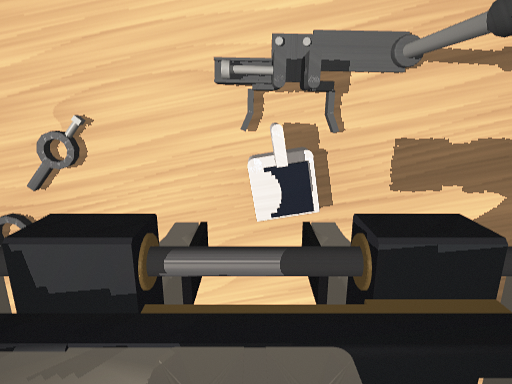

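```bash
python3 -c "
from h import *
a=load('w1')['img'][20:230,205:365]; cv2.imwrite('pics/w1z.png',cv2.resize(a[:110],None,fx=5,fy=5,interpolation=cv2.INTER_CUBIC));cv2.imwrite('pics/w1y.png',cv2.resize(a[95:],None,fx=5,fy=5,interpolation=cv2.INTER_CUBIC))"
```

```text
(no output)
```

View pics/w1z.png

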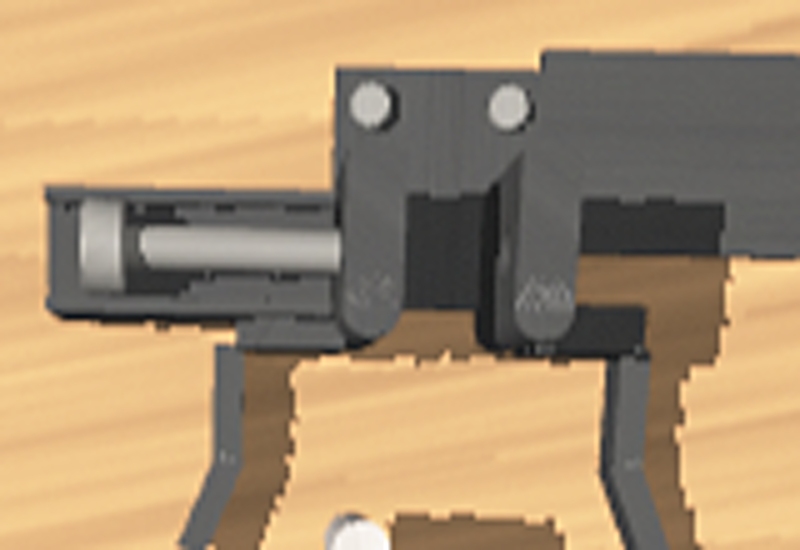

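View pics/w1y.png

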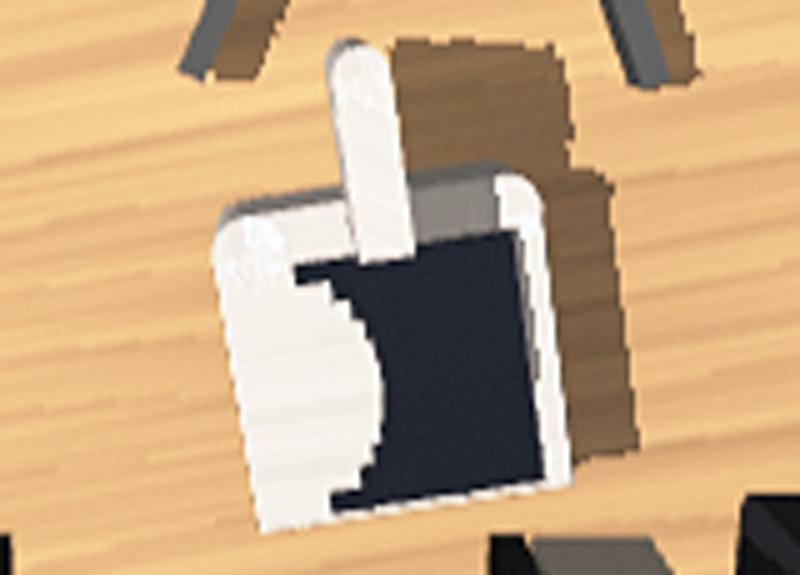

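```bash
python3 -c "
from h import *
s=load('w1')
Z=lambda a,b,z: onz(s,205+(a+.5)/5-.5,20+(b+.5)/5-.5,z)*1000
Y=lambda a,b,z: onz(s,205+(a+.5)/5-.5,115+(b+.5)/5-.5,z)*1000
n1,n2=Z(373,343,.07),Z(545,340,.07); print('noses',n1,n2)
d=n1-n2; print('yaw',np.degrees(np.arctan2(-d[0],d[1])),np.linalg.norm(d))
p1,p2=Z(128,247,.05),Z(340,249,.05); d=p1-p2; print('pin',p1,p2,np.degrees(np.arctan2(-d[0],d[1])))
p1,p2=Z(46,187,.045),Z(335,190,.045); d=p1-p2; print('trough wall',p1,p2,np.degrees(np.arctan2(-d[0],d[1])))
p1,p2=Z(340,70,.036),Z(530,72,.036); d=p1-p2; print('back',p1,p2,np.degrees(np.arctan2(-d[0],d[1])))
print('cheek left side edges', Z(343,180,.07),Z(343,310,.07),Z(404,190,.07),Z(404,310,.07))
print('rail inner front end',Z(208,548,.018),Z(640,548,.018),'bend',Z(243,460,.018),Z(603,470,.018))
c=[Y(215,212,.034),Y(543,172,.034),Y(570,485,.034),Y(262,531,.034)]
for q in c: print('blk',q)
for i,j in [(3,2)]:
  d=c[i]-c[j];print('rear edge yaw',np.degrees(np.arctan2(-d[0],d[1])),np.linalg.norm(d))
e1,e2=Y(225,290,.034),Y(262,531,.034); d=e1-e2; print('left edge yaw',np.degrees(np.arctan2(d[1],d[0])))
e1,e2=Y(545,230,.034),Y(570,485,.034); d=e1-e2; print('right edge yaw',np.degrees(np.arctan2(d[1],d[0])))
print('lug', Y(360,45,.07),Y(386,260,.07))
print('mid back',(c[2]+c[3])/2)
"
```

```text
noses [628.6646268   -6.24047637  70.        ] [622.09003664 -45.81489728  70.        ]
yaw -9.432530989609367 40.11682971562103
pin [661.92317011  46.84890326  50.        ] [652.2315867   -3.50092979  50.        ] -10.895318795613884
trough wall [679.49544689  63.94626077  45.        ] [666.18628238  -4.89523936  45.        ] -10.94203122050767
back [693.9449767  -11.29412411  36.        ] [685.15801439 -56.74814021  36.        ] -10.941196150479973
cheek left side edges [664.84913101  -5.21355852  70.        ] [ 6.37137127e+02 -5.63174689e-01  7.00000000e+01] [660.24738039 -18.54556219  70.        ] [634.58325603 -14.49672908  70.        ]
rail inner front end [585.93592941  42.44111577  18.        ] [564.67449349 -73.59057198  18.        ] bend [607.16771456  28.80761661  18.        ] [587.08740146 -66.23228042  18.        ]
blk [550.44456221  46.85661786  34.        ]
blk [545.22236315 -41.40676605  34.        ]
blk [456.39110554 -37.07578134  34.        ]
blk [458.48171339  50.6666257   34.        ]
rear edge yaw -1.364908377182218 87.76730959878076
left edge yaw -2.0450069777230198
right edge yaw -2.162846600977012
lug [589.24062189   3.33948611  70.        ] [536.42404623   5.51241872  70.        ]
mid back [457.43640946   6.79542218  34.        ]
```

```bash
python3 -m creep '[[-0.2,0.1,0.18,0,50],[-0.4,0.2,0.36,0,50],[-0.6,0.3,0.54,0,50],[-0.8,0.4,0.72,0,50],[-1,0.51,0.9,-0.02,50],[-1,0.51,1,-0.047,50],[-1,0.51,1,-0.047,50],[-1,0.51,1,-0.047,50]]'
python3 -m creep '[[-0.07,0,0.2,0,50],[-0.07,0,0.4,0,50],[-0.07,0,0.6,0,50],[-0.07,0,0.8,0,50],[-0.07,0,0.95,0,50],[-0.07,0,1,0,50],[-0.07,0,1,0,50],[-0.07,0,1,0,50]]'
```

```text
clock: 4.2
tool_pos: [0.4396, 0.0061, 0.2031]
orientation: [-180.0, -0.0, -2.0]
force: [0.6, 0.1, 1.7]
opening: 0.0499
clock: 4.87
tool_pos: [0.4335, 0.006, 0.1034]
orientation: [180.0, -0.0, -2.0]
force: [0.0, -0.5, 0.4]
opening: 0.05
```

```bash
python3 -m creep '[[0,0,0.2,0,50],[0,0,0.4,0,50],[0,0,0.6,0,50],[0,0,0.8,0,50],[0,0,0.9,0,50],[0,0,0.93,0,50],[0,0,0.93,0,50],[0,0,0.93,0,50]]'
python3 -m creep '[[0.02,0,0,0,50],[0.04,0,0,0,50],[0.06,0,0,0,50],[0.08,0,0,0,50],[0.1,0,0,0,50],[0.11,0,0,0,50],[0.12,0,0,0,50],[0.12,0,0,0,50]]'; python3 -c "
from h import *
shot('wrist','w2')"
```

```text
clock: 5.53
tool_pos: [0.4335, 0.0059, 0.0106]
orientation: [-180.0, -0.1, -2.0]
force: [0.2, -0.8, -0.1]
opening: 0.05
clock: 6.2
tool_pos: [0.4446, 0.005, 0.0095]
orientation: [180.0, 0.0, -2.0]
force: [0.1, 0.2, 0.5]
opening: 0.0502
```

View pics/w2.png

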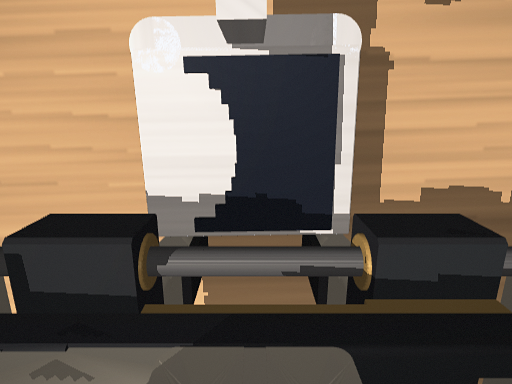

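```bash
python3 -m creep '[[0.02,0,0,0,50],[0.03,0,0,0.01,50],[0.05,0,0,0.022,50],[0.065,0,0,0.035,50],[0.08,0,0,0.047,50],[0.095,-0.01,0,0.06,50],[0.115,-0.01,0,0.075,50],[0.115,-0.01,0,0.075,50]]'; python3 -c "
from h import *
shot('wrist','w3');shot('top','t3')"
```

```text
clock: 6.92
tool_pos: [0.4555, 0.0055, 0.0093]
orientation: [180.0, 0.1, -15.6]
force: [-0.9, 0.5, -0.9]
opening: 0.05
```

View pics/w3.png

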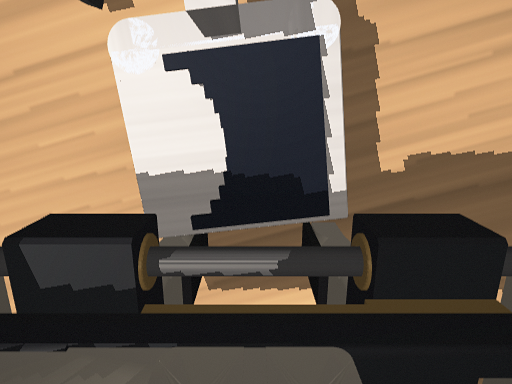

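```bash
python3 -m creep '[[0.01,0,0,0,50],[0.02,0,0,0,50],[0.03,0,0,0,50],[0.04,0,0,0,50],[0.05,0,0,0,50],[0.06,0,0,0,50],[0.08,0,0,0,50],[0.1,0,0,0,50]]'; python3 -c "
from h import *
shot('wrist','w4');shot('top','t4')"
```

```text
clock: 7.68
tool_pos: [0.4658, 0.0029, 0.0096]
orientation: [-180.0, -0.0, -15.5]
force: [-2.3, 2.1, -1.0]
opening: 0.0496
```

View pics/w4.png

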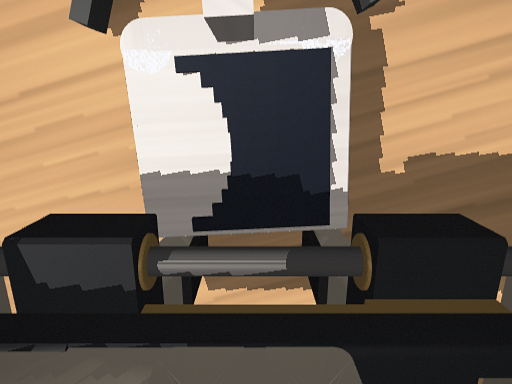

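```bash
cat >> h.py <<'E'
DO=np.array([.646,-.0298]); DY=np.radians(-10.5)
def dock(p):
    d=np.array(p)[:2]-DO; c,s=np.cos(DY),np.sin(DY); return np.round(np.array([c*d[0]+s*d[1], -s*d[0]+c*d[1]])*1000,1)
E
python3 -c "
from h import *
s=load('w4')
P=lambda u,v,z=.034: onz(s,u,v,z)
r1,r2=P(160,238),P(348,227)
L1,L2=P(123,60),P(150,215); R1,R2=P(352,60),P(348,215)
f=lambda a,b:np.degrees(np.arctan2((a-b)[1],(a-b)[0]))
print(f(L1,L2),f(R1,R2),f(r1,r2)-90)
print('rear corners dock',dock(r1),dock(r2)); print('rail tips',dock(P(100,30,.018)),dock(P(370,8,.018)))
"
```

```text
-10.789224948877475 -12.541600156884217 -11.831258076646563
rear corners dock [-168.3   40.4] [-170.3  -44.1]
rail tips [-77.5  56.2] [-79.  -58.9]
```

```bash
python3 -m creep '[[0.01,0,0,-0.007,50],[0.02,0,0,-0.014,50],[0.035,0,0,-0.021,50],[0.06,0,0,-0.028,50],[0.09,0,0,-0.028,50],[0.12,0,0,-0.028,50],[0.15,0,0,-0.028,50],[0.18,0,0,-0.028,50]]'; python3 -c "
from h import *
print(dock(ctrl.get_obs()['tool_pos']))
shot('wrist','w5');shot('top','t4')"
```

```text
clock: 8.45
tool_pos: [0.4825, -0.0021, 0.0093]
orientation: [180.0, 0.1, -10.4]
force: [-2.8, 0.7, -0.7]
opening: 0.0497
[-165.8   -2.5]
```

View pics/w5.png

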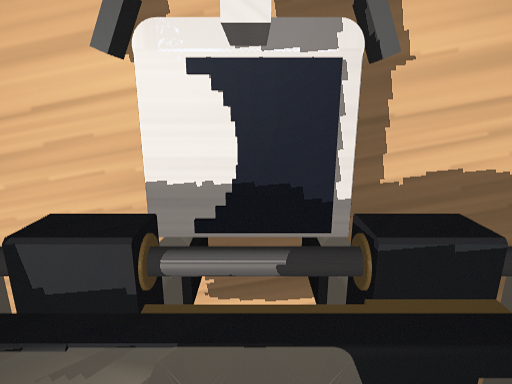

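```bash
python3 -m creep '[[0.03,0,0,0,50],[0.06,0,0,0,50],[0.09,0,0,0,50],[0.12,0,0,0,50],[0.15,0,0,0,50],[0.19,0,0,0,50],[0.22,0,0,0,50],[0.25,0,0,0,50]]'; python3 -c "
from h import *
print(dock(ctrl.get_obs()['tool_pos']))
shot('wrist','w6');s=shot('top','t6')['img'][160:250,240:360]
cv2.imwrite('pics/t6z.png',cv2.resize(s,None,fx=6,fy=6,interpolation=cv2.INTER_CUBIC))"
```

```text
clock: 9.22
tool_pos: [0.508, -0.0064, 0.0095]
orientation: [-180.0, -0.0, -10.4]
force: [-3.4, 1.4, -0.8]
opening: 0.0498
[-140.    -2.2]
```

View pics/w6.png

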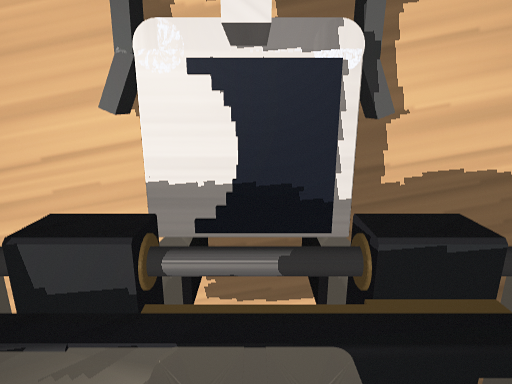

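View pics/t6z.png

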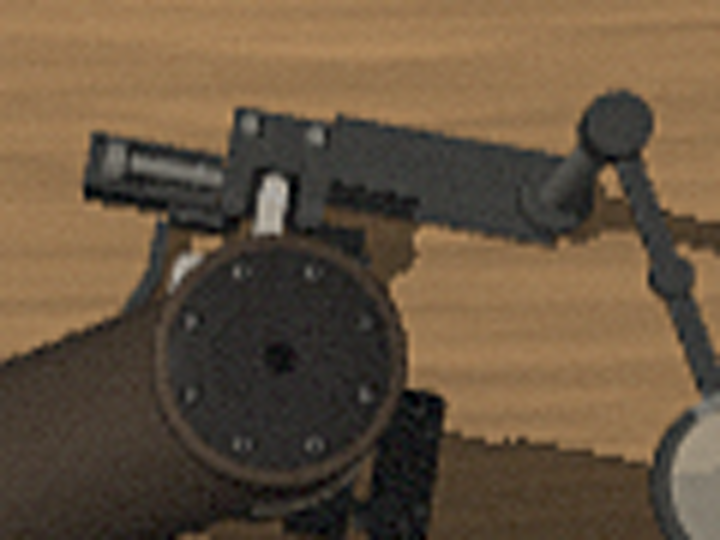

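```bash
python3 -m creep '[[0.03,0,0,0,50],[0.06,0,0,0,50],[0.09,0,0,0,50],[0.11,0,0,0,50],[0.13,0,0,0,50],[0.145,0,0,0,50],[0.155,0,0,0,50],[0.16,0,0,0,50]]';python3 -m creep '[[0.003,0,0,0,50],[0.006,0,0,0,50],[0.009,0,0,0,50],[0.012,0,0,0,50],[0.015,0,0,0,50],[0.018,0,0,0,50],[0.021,0,0,0,50],[0.021,0,0,0,50]]'; python3 -c "
from h import *
print(dock(ctrl.get_obs()['tool_pos']))
shot('wrist','w7')"
```

```text
clock: 9.98
tool_pos: [0.5231, -0.0093, 0.0096]
orientation: [180.0, 0.0, -10.4]
force: [-6.8, 1.2, 2.4]
opening: 0.0502
clock: 10.65
tool_pos: [0.5242, -0.0096, 0.0096]
orientation: [180.0, 0.1, -10.4]
force: [-10.0, 3.3, 5.6]
opening: 0.0501
[-123.4   -2.3]
```

View pics/w7.png

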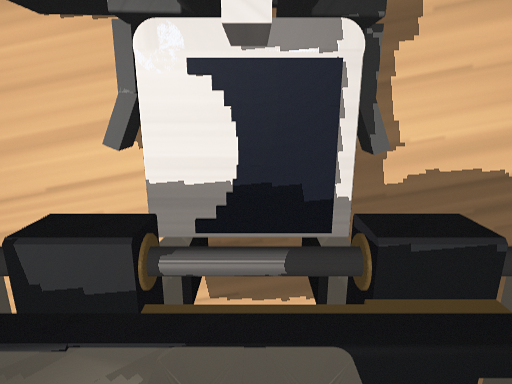

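```bash
python3 -m creep '[[0.004,0,0,0,50],[0.008,0,0,0,50],[0.012,0,0,0,50],[0.016,0,0,0,50],[0.02,0,0,0,50],[0.024,0,0,0,50],[0.024,0,0,0,50],[0.024,0,0,0,50]]'; python3 -c "
from h import *
o=ctrl.get_obs();print(dock(o['tool_pos']),o['moment'],o['orientation'])
"
```

```text
clock: 11.37
tool_pos: [0.5242, -0.0099, 0.0093]
orientation: [179.9, 0.3, -10.5]
force: [-16.9, 9.4, 11.7]
opening: 0.0502
[-123.4   -2.7] [3.40367983 6.07477101 0.202575  ] [179.93017702   0.30851502 -10.46004979]
```

```bash
python3 -m creep '[[-0.01,0,0,0.006,50],[-0.01,0,0,0.012,50],[-0.01,0,0,0.014,50],[-0.01,0,0,0.014,50],[-0.005,0,0,0.014,50],[-0.005,0,0,0.016,50],[-0.005,0,0,0.016,50],[-0.005,0,0,0.016,50]]'; python3 -c "
from h import *
o=ctrl.get_obs();print(dock(o['tool_pos']),o['moment'],o['orientation'])
"
python3 -m creep '[[-0.005,0,0,-0.01,50],[-0.005,0,0,-0.02,50],[-0.005,0,0,-0.026,50],[-0.005,0,0,-0.03,50],[-0.005,0,0,-0.032,50],[-0.005,0,0,-0.032,50],[-0.005,0,0,-0.032,50],[-0.005,0,0,-0.032,50]]'; python3 -c "
from h import *
o=ctrl.get_obs();print(dock(o['tool_pos']),o['moment'],o['orientation'])
"
```

```text
clock: 12.03
tool_pos: [0.5238, -0.0089, 0.0093]
orientation: [180.0, 0.3, -13.3]
force: [-19.6, 15.0, 10.9]
opening: 0.05
[-123.9   -1.8] [5.86068863 6.6653656  0.94709491] [179.9576348    0.29217458 -13.25190628]
clock: 12.7
tool_pos: [0.5224, -0.01, 0.0091]
orientation: [179.9, 0.4, -7.7]
force: [-18.5, 9.6, 13.7]
opening: 0.05
[-125.2   -3.1] [ 3.03388729  6.66971038 -0.75575757] [179.92560154   0.39269166  -7.68946584]
```

```bash
python3 -m creep '[[-0.05,0,0,0.016,50],[-0.1,0,0,0.016,50],[-0.2,0,0,0.016,50],[-0.3,0,0,0.016,50],[-0.3,0,-0.3,0.016,50],[-0.3,0,-0.6,0.016,50],[-0.3,0,-1,0.016,50],[-0.3,0,-1,0.016,50]]'
python3 -m creep '[[0.3,0,-0.3,0,20],[0.6,0,-0.6,0,20],[1,0,-0.9,0,10],[1,0,-1,0,0],[1,0,-1,0,0],[1,0,-1,0,0],[1,0,-1,0,0],[1,0,-1,0,0]]'
python3 -c "
from h import *
a=shot('wrist','w8')['img'][0:240,150:400]
cv2.imwrite('pics/w8z.png',cv2.resize(a,None,fx=3,fy=2.5,interpolation=cv2.INTER_CUBIC))"
```

```text
clock: 13.37
tool_pos: [0.5008, -0.0049, 0.1166]
orientation: [-179.8, -0.6, -10.3]
force: [1.6, 0.7, 0.6]
opening: 0.0497
clock: 14.03
tool_pos: [0.594, -0.0239, 0.2086]
orientation: [180.0, 0.1, -10.4]
force: [0.0, -0.3, -0.6]
opening: 0.0036
```

View pics/w8.png

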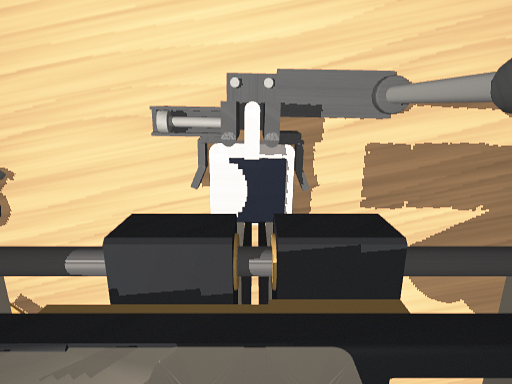

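```bash
python3 -c "
from h import *
a=load('w8')['img'][95:225,145:325]
cv2.imwrite('pics/w8z.png',cv2.resize(a,None,fx=4.4,fy=4.4,interpolation=cv2.INTER_CUBIC))"
```

```text
(no output)
```

View pics/w8z.png

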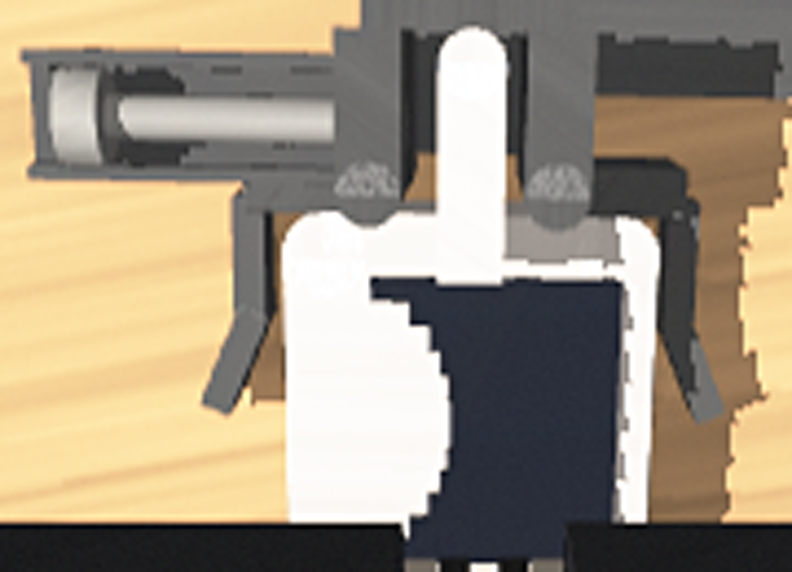

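```bash
python3 -c "
from h import *
s=load('w8'); o=[.5940,-.0239]
Z=lambda a,b,z: onz(s,145+(a+.5)/4.4-.5,95+(b+.5)/4.4-.5,z)
for n,a,b,z in [('headend',50,116,.05),('head under',103,116,.05),('shank l',118,116,.05),('shank r',333,118,.05),('trough end',25,115,.045),('nose L',368,222,.07),('nose R',556,228,.07),('front L',310,213,.034),('front R',640,218,.034),('lug nose',473,28,.07),('lug base',471,280,.07)]: print(n,Z(a,b,z)[:2]*1000,dock(Z(a,b,z)))
"
```

```text
headend [664.59778187  59.91915288] [ 1.9 91.6]
head under [662.49281528  48.41531635] [ 2.  79.9]
shank l [661.89706904  45.15950824] [ 2.  76.6]
shank r [652.93521195  -1.41785938] [ 1.6 29.2]
trough end [665.85956821  66.90258288] [ 1.9 98.7]
nose L [631.18727873  -6.46951778] [-18.8  20.2]
nose R [622.81189062 -45.22720741] [-20.  -19.4]
front L [631.98237002  10.25533933] [-21.1  36.8]
front R [616.8068157  -66.14746024] [-22.1 -41.1]
lug nose [665.92706605 -35.39685992] [20.6 -1.9]
lug base [615.1660663  -25.57358564] [-31.1  -1.5]
```

```bash
python3 -m creep '[[0.15,-0.25,0,0,0],[0.3,-0.5,0,0,0],[0.45,-0.75,0,0,0],[0.55,-1,0,0.003,0],[0.55,-1,0.2,0.003,0],[0.55,-1,0.4,0.003,0],[0.55,-1,0.5,0.003,0],[0.55,-1,0.5,0.003,0]]'
python3 -m creep '[[0,-0.2,0.2,0,0],[0,-0.4,0.4,0,0],[0,-0.4,0.6,0,0],[0,-0.4,0.8,0,0],[0,-0.4,1,0,0],[0,-0.4,1,0,0],[0,-0.4,1,0,0],[0,-0.4,1,0,0]]'
python3 -c "
from h import *
o=ctrl.get_obs();print(dock(o['tool_pos']),o['orientation'])
shot('wrist','w9')
a=shot('scene','s9')['img'][160:290,130:330]
cv2.imwrite('pics/s9z.png',cv2.resize(a,None,fx=4,fy=4,interpolation=cv2.INTER_CUBIC))"
```

```text
clock: 14.75
tool_pos: [0.6653, 0.0641, 0.1562]
orientation: [179.9, 0.3, -11.0]
force: [-0.3, 0.5, -0.6]
opening: 0.0006
clock: 15.42
tool_pos: [0.6762, 0.1037, 0.0614]
orientation: [-180.0, -0.1, -11.0]
force: [0.0, 0.2, 0.5]
opening: 0.0003
[  5.3 136.7] [-1.79962346e+02 -1.12999774e-01 -1.09541767e+01]
```

View pics/w9.png

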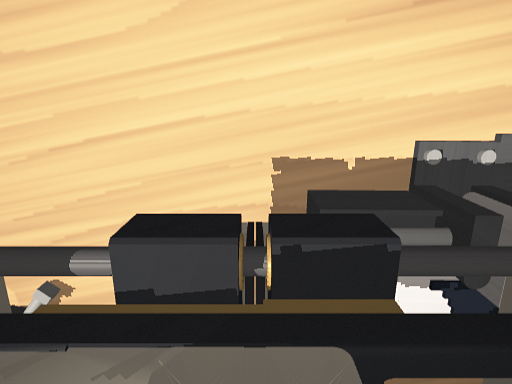

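View pics/s9z.png

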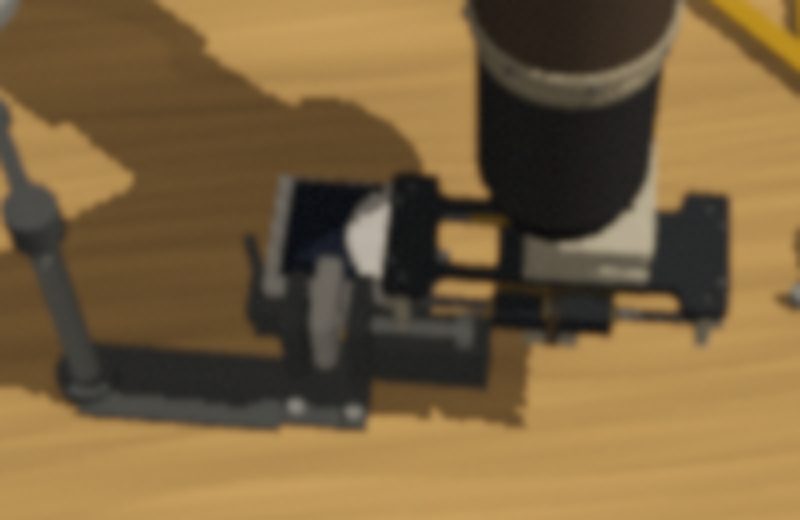

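```bash
python3 -m creep '[[-0.02,0,0.05,0,0],[-0.035,0,0.1,0,0],[-0.035,0,0.13,0,0],[-0.035,0,0.135,0,0],[-0.035,0.06,0.135,0,0],[-0.035,0.12,0.135,0,0],[-0.035,0.18,0.135,0,0],[-0.035,0.24,0.135,0,0]]'
python3 -m creep '[[0,0.04,0,0,0],[0,0.08,0,0,0],[0,0.12,0,0,0],[0,0.16,0,0,0],[0,0.2,0,0,0],[0,0.24,0,0,0],[0,0.28,0,0,0],[0,0.32,0,0,0]]'
python3 -c "
from h import *
o=ctrl.get_obs();print(dock(o['tool_pos']),o['orientation'])
a=shot('scene','s10')['img'][160:290,130:330]
cv2.imwrite('pics/s10z.png',cv2.resize(a,None,fx=4,fy=4,interpolation=cv2.INTER_CUBIC))"
```

```text
clock: 16.18
tool_pos: [0.6671, 0.08, 0.0462]
orientation: [-180.0, -0.0, -11.0]
force: [0.8, 0.4, 0.9]
opening: 0.0005
clock: 16.85
tool_pos: [0.661, 0.049, 0.0461]
orientation: [-180.0, 0.0, -11.0]
force: [-0.5, -0.4, 0.5]
opening: 0.0008
[ 0.4 80.2] [-1.79999993e+02  1.57515931e-03 -1.09660358e+01]
```

View pics/s10z.png

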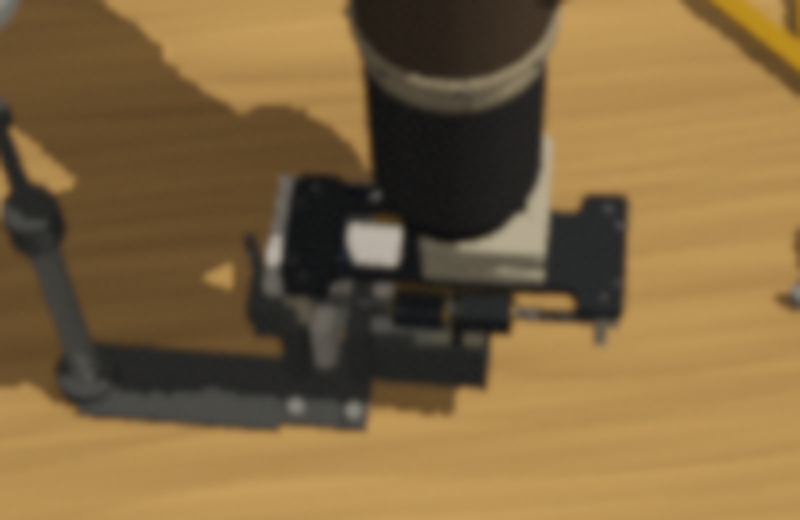

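```bash
python3 -m creep '[[0,0.03,0,0,0],[0,0.06,0,0,0],[0,0.09,0,0,0],[0,0.12,0,0,0],[0,0.15,0,0,0],[0,0.17,0,0,0],[0,0.19,0,0,0],[0,0.2,0,0,0]]'
python3 -m creep '[[0,0.008,0,0,0],[0,0.016,0,0,0],[0,0.024,0,0,0],[0,0.032,0,0,0],[0,0.04,0,0,0],[0,0.046,0,0,0],[0,0.05,0,0,0],[0,0.05,0,0,0]]'
python3 -c "
from h import *
o=ctrl.get_obs();print(dock(o['tool_pos']),o['orientation'],o['force'])
shot('wrist','w11')
a=shot('scene','s11')['img'][160:290,130:330]
cv2.imwrite('pics/s11z.png',cv2.resize(a,None,fx=4,fy=4,interpolation=cv2.INTER_CUBIC))"
```

```text
clock: 17.57
tool_pos: [0.6572, 0.0294, 0.0461]
orientation: [180.0, 0.0, -11.0]
force: [-0.5, 0.9, -0.5]
opening: 0.0001
clock: 18.23
tool_pos: [0.6563, 0.0247, 0.0461]
orientation: [180.0, 0.0, -11.0]
force: [-0.3, -0.3, -0.3]
opening: 0.0005
[ 0.2 55.4] [ 1.79998693e+02  3.28540331e-03 -1.09722311e+01] [-0.28909165 -0.29958497 -0.31370145]
```

View pics/s11z.png

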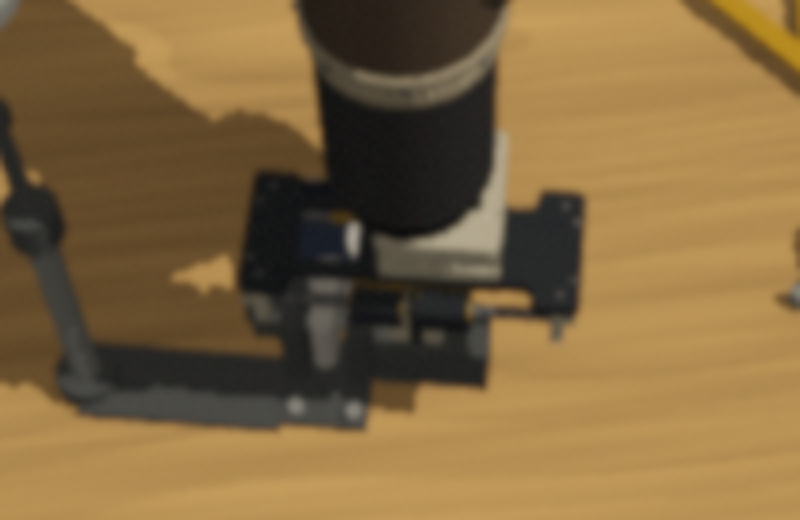

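View pics/w11.png

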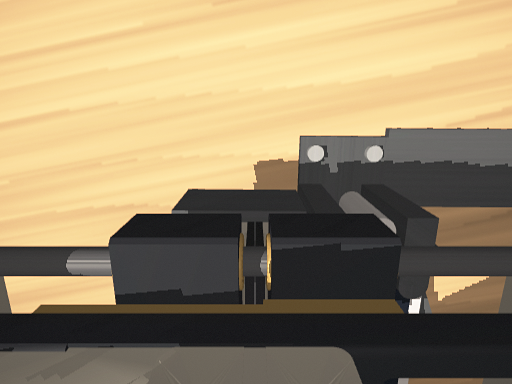

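```bash
python3 -m creep '[[0,0.01,0,0,0],[0,0.02,0,0,0],[0,0.03,0,0,0],[0,0.04,0,0,0],[0,0.045,0,0,0],[0,0.05,0,0,0],[0,0.05,0,0,0],[0,0.05,0,0,0]]'
python3 -m creep '[[0,0.01,0,0,0],[0,0.02,0,0,0],[0,0.025,0,0,0],[0,0.03,0,0,0],[0,0.035,0,0,0],[0,0.04,0,0,0],[0,0.04,0,0,0],[0,0.04,0,0,0]]'
python3 -c "
from h import *
o=ctrl.get_obs();print(dock(o['tool_pos']),o['orientation'],o['force'])
"
```

```text
clock: 19.0
tool_pos: [0.6559, 0.0225, 0.046]
orientation: [-179.8, -0.1, -11.0]
force: [-1.7, 11.6, -1.2]
opening: 0.0007
clock: 19.67
tool_pos: [0.656, 0.0223, 0.0462]
orientation: [-179.6, -0.2, -10.9]
force: [-1.7, 28.4, -0.9]
opening: 0.0003
[ 0.4 53. ] [-1.79561682e+02 -1.64641614e-01 -1.09145327e+01] [-1.66573827 28.44031071 -0.8816588 ]
```

```bash
python3 -m creep '[[0,-0.1,0,0,0],[0,-0.2,0,0,0],[0,-0.4,-0.1,0,0],[0,-0.4,-0.4,0,0],[0,-0.4,-0.7,0,0],[0,-0.4,-1,0,0],[0,-0.4,-1,0,0],[0,-0.4,-1,0,0]]'
python3 -m creep '[[-0.3,-0.2,-0.3,0,0],[-0.6,-0.2,-0.6,0,0],[-0.8,-0.2,-1,0,0],[-0.8,-0.2,-1,0,0],[-0.8,-0.2,-1,0,0],[-0.8,-0.2,-1,0,0],[-0.8,-0.2,-1,0,0],[-0.8,-0.2,-1,0,0]]'
python3 -c "
from h import *
a=shot('wrist','w12')['img'];
cv2.imwrite('pics/w12z.png',cv2.resize(a[50:210,230:420],None,fx=4,fy=3.6,interpolation=cv2.INTER_CUBIC))
a=shot('scene','s12')['img'][160:290,130:330]
cv2.imwrite('pics/s12z.png',cv2.resize(a,None,fx=4,fy=4,interpolation=cv2.INTER_CUBIC))"
```

```text
clock: 20.33
tool_pos: [0.6635, 0.0553, 0.1486]
orientation: [-179.9, -0.2, -11.0]
force: [0.2, 1.2, -1.2]
opening: 0.0004
clock: 21.0
tool_pos: [0.5871, 0.0896, 0.2442]
orientation: [179.9, 0.1, -11.0]
force: [0.7, -0.5, -0.9]
opening: 0.0004
```

View pics/w12.png

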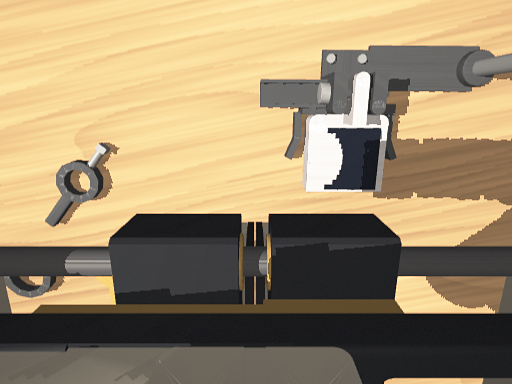

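View pics/s12z.png

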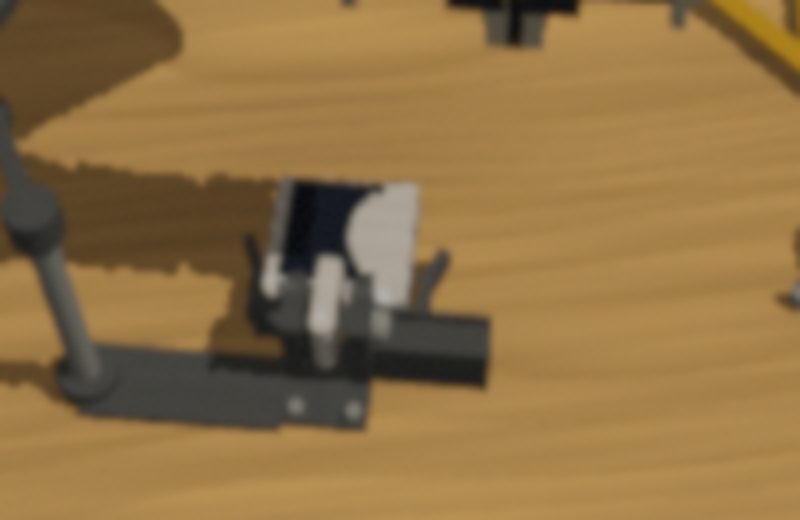

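View pics/w12z.png

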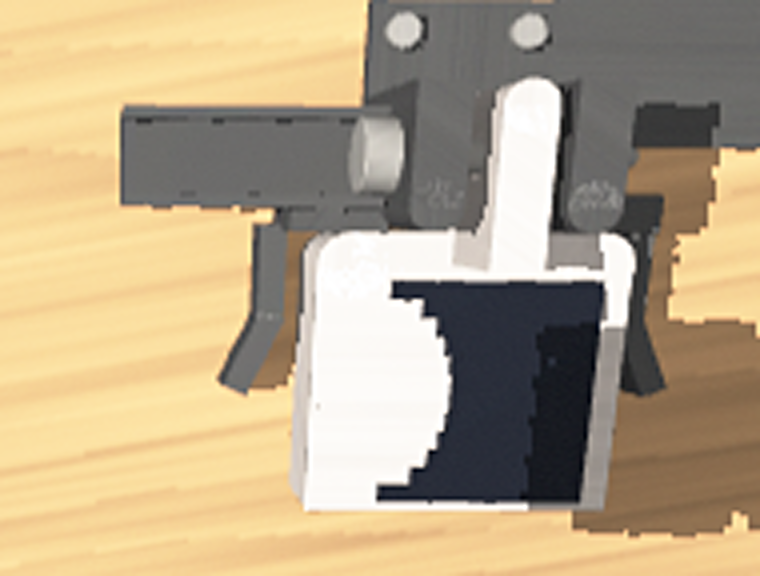

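```bash
python3 -m creep '[[0,0.2,-0.15,0,0],[0,0.4,-0.2,0,0],[0,0.6,-0.2,0,0],[0,0.8,-0.2,0,0],[0,1,-0.2,0,0],[0,1,-0.2,0,0],[0,1,-0.2,0,0],[0,1,-0.2,0,0]]'
python3 -m creep '[[0,0.2,0,0,0],[0,0.4,0,0,0],[0,0.6,0,0,0],[0,0.8,0,0,0],[0,1,0,0,0],[0,1,0,0,0],[0,1,0,0,0],[0,1,0,0,0]]'
python3 -m creep '[[0,0.2,0,0,0],[0,0.4,0,0,0],[0,0.6,0,0,0],[0,0.8,0,0,0],[0,1,0,0,0],[0,1,0,0,0],[0,1,0,0,0],[0,1,0,0,0]]'
python3 -m creep '[[0,0.2,0,0,0],[0,0.4,0,0,0],[0,0.6,0,0,0],[0,0.8,0,0,0],[0,1,0,0,0],[0,1,0,0,0],[0,1,0,0,0],[0,1,0,0,0]]'
python3 -c "
from h import *
s=load('w12'); 
Z=lambda a,b,z: onz(s,230+(a+.5)/4-.5,50+(b+.5)/3.6-.5,z)*1000
c=[Z(305,508,.034),Z(603,508,.034),Z(636,232,.034),Z(316,232,.034)]
for q in c: print(np.round(q,1),dock(q/1000))
print('rear mid',(c[0]+c[1])/2, 'head end',dock(Z(350,156,.05)/1000),'head/cheek',dock(Z(404,156,.05)/1000))
shot('top','t13');
s=load('t13'); print(proj(s,[.478,-.238,.2]),proj(s,[.646,-.183,.21]),proj(s,[.58,-.017,.034]))
"
```

```text
clock: 21.77
tool_pos: [0.5686, -0.0081, 0.2655]
orientation: [180.0, 0.0, -11.0]
force: [-0.5, 0.5, 0.7]
opening: 0.0004
clock: 22.43
tool_pos: [0.5497, -0.1056, 0.2658]
orientation: [-180.0, 0.0, -11.0]
force: [-0.2, -0.0, 1.0]
opening: 0.0005
clock: 23.1
tool_pos: [0.5308, -0.2036, 0.2659]
orientation: [-180.0, 0.0, -10.9]
force: [0.5, -0.2, -0.4]
opening: 0.0007
clock: 23.77
tool_pos: [0.5118, -0.3016, 0.266]
orientation: [-180.0, 0.0, -10.9]
force: [0.3, -0.2, -0.5]
opening: 0.0004
[545.9  34.3  34. ] [-110.1   44.8]
[528.9 -53.2  34. ] [-110.9  -44.4]
[616.5 -70.4  34. ] [-21.6 -45.3]
[633.6  17.9  34. ] [-20.9  44.6]
rear mid [537.40078822  -9.47206873  34.        ] head end [ 1.2 39.1] head/cheek [ 1.1 24.8]
[364.91367073 240.21468155] [342.88706584 180.2510954 ] [281.20695584 213.16712368]
```

View pics/t13.png

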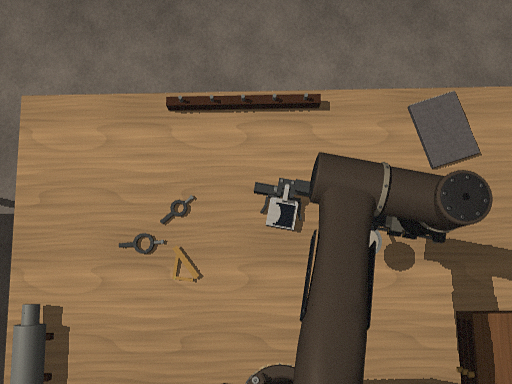

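```bash
python3 -c "
from h import *
a=shot('scene','s13')['img'][0:300,0:300]
cv2.imwrite('pics/s13z.png',cv2.resize(a,None,fx=2,fy=2,interpolation=cv2.INTER_CUBIC))"
```

```text
(no output)
```

View pics/s13z.png

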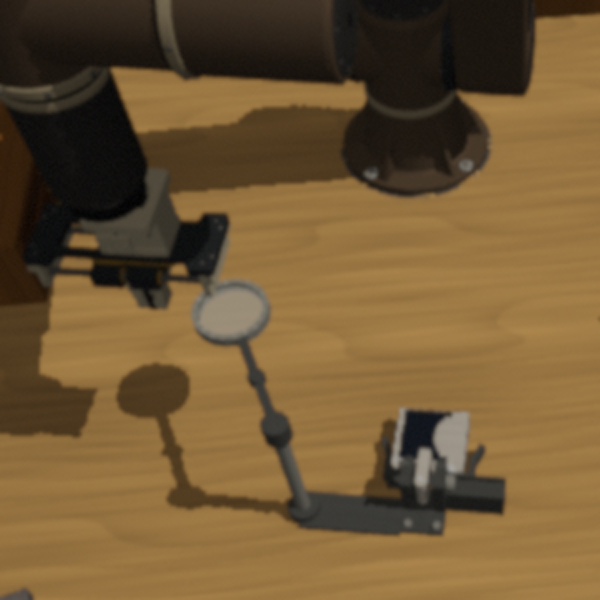

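```bash
python3 -m creep '[[0,0,0.2,0,0],[0,0,0.4,0,0],[0,0,0.6,0,0],[0,0,0.8,0,0],[0,0,0.84,0,0],[0,0,0.84,0,0],[0,0,0.84,0,0],[0,0,0.84,0,0]]'
python3 -c "
from h import *
o=ctrl.get_obs();t=o['tool_pos']*1000;C=np.array([646,-183]);print(t,o['force'],o['orientation'])
y=np.radians(-10.9);M=np.array([[np.cos(y),np.sin(y)],[np.sin(y),-np.cos(y)]])
p=t[:2]; d=p-C; print(np.degrees(np.arctan2(d[1],d[0]))%360,np.hypot(*d))
a=221
while a>131:
  r=[]
  for k in range(8):
    a-=2.2; q=C+179*np.array([np.cos(np.radians(a)),np.sin(np.radians(a))]); r.append(np.round(M@(q-p)/100,3).tolist())
  print(round(a,1),r,q); p=q
"
```

```text
clock: 24.53
tool_pos: [0.5123, -0.3027, 0.1837]
orientation: [180.0, -0.1, -10.9]
force: [-0.1, -0.0, 0.5]
opening: 0.0006
[ 512.33233766 -302.6748062   183.65161094] [-0.0731632  -0.01227498  0.48964977] [ 1.79972408e+02 -1.25569244e-01 -1.09296637e+01]
221.8385963156779 179.41321911397765
203.4 [[-0.071, -0.063], [-0.123, -0.108], [-0.173, -0.156], [-0.221, -0.205], [-0.267, -0.256], [-0.311, -0.309], [-0.353, -0.363], [-0.392, -0.419]] [ 481.721922   -254.08947242]
185.8 [[-0.038, -0.058], [-0.073, -0.116], [-0.106, -0.177], [-0.137, -0.238], [-0.165, -0.301], [-0.191, -0.364], [-0.215, -0.429], [-0.236, -0.494]] [ 467.91635312 -201.0890772 ]
168.2 [[-0.018, -0.066], [-0.034, -0.133], [-0.048, -0.2], [-0.059, -0.268], [-0.067, -0.337], [-0.072, -0.405], [-0.075, -0.474], [-0.075, -0.542]] [ 470.78273741 -146.39520672]
150.6 [[0.002, -0.069], [0.007, -0.137], [0.015, -0.206], [0.025, -0.273], [0.038, -0.341], [0.054, -0.408], [0.072, -0.474], [0.092, -0.54]] [490.05272781 -95.1282281 ]
133.0 [[0.023, -0.065], [0.049, -0.129], [0.077, -0.191], [0.107, -0.253], [0.14, -0.313], [0.175, -0.373], [0.212, -0.43], [0.251, -0.487]] [523.92229355 -52.08768741]
115.4 [[0.042, -0.055], [0.085, -0.108], [0.131, -0.159], [0.178, -0.209], [0.228, -0.257], [0.279, -0.302], [0.332, -0.346], [0.387, -0.388]] [569.22061112 -21.30298258]
```

```bash
python3 -m creep '[[-0.07,-0.06,0,0,0],[-0.12,-0.11,0,0,0],[-0.17,-0.16,0,0,0],[-0.22,-0.205,0,0,0],[-0.27,-0.255,0,0,0],[-0.31,-0.31,0,0,0],[-0.35,-0.36,0,0,0],[-0.39,-0.42,0,0,0]]'
python3 -m creep '[[-0.04,-0.06,0,0,0],[-0.07,-0.115,0,0,0],[-0.105,-0.175,0,0,0],[-0.135,-0.24,0,0,0],[-0.165,-0.3,0,0,0],[-0.19,-0.365,0,0,0],[-0.215,-0.43,0,0,0],[-0.235,-0.495,0,0,0]]'
python3 -c "
from h import *
a=shot('scene','s14')['img'][0:300,0:300]
cv2.imwrite('pics/s14z.png',cv2.resize(a,None,fx=2,fy=2,interpolation=cv2.INTER_CUBIC))"
```

```text
clock: 25.2
tool_pos: [0.4807, -0.2534, 0.1821]
orientation: [180.0, -0.0, -11.0]
force: [1.2, -0.8, 0.1]
opening: 0.0006
clock: 25.87
tool_pos: [0.4673, -0.2002, 0.1821]
orientation: [180.0, 0.0, -11.0]
force: [0.9, -2.0, 0.3]
opening: 0.0008
```

View pics/s14z.png

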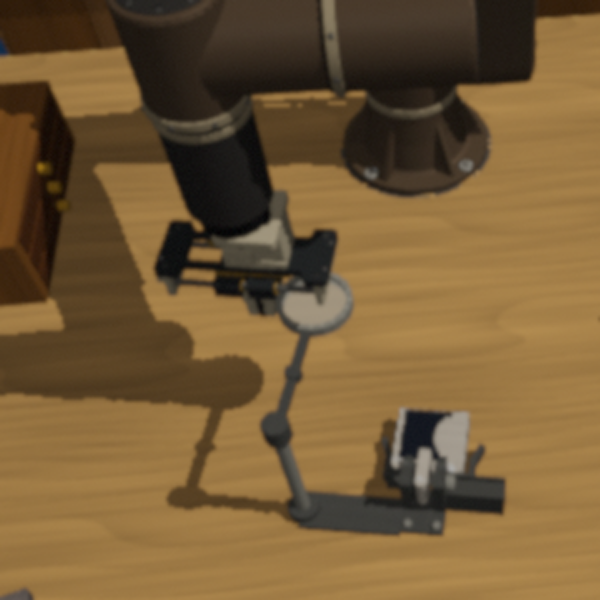

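Works: the ring follows the closed fingers. Continuing along the arc.

```bash
python3 -m creep '[[-0.02,-0.065,0,0,0],[-0.035,-0.135,0,0,0],[-0.05,-0.2,0,0,0],[-0.06,-0.27,0,0,0],[-0.065,-0.335,0,0,0],[-0.07,-0.405,0,0,0],[-0.075,-0.475,0,0,0],[-0.075,-0.54,0,0,0]]'
python3 -m creep '[[0,-0.07,0,0,0],[0.005,-0.135,0,0,0],[0.015,-0.205,0,0,0],[0.025,-0.275,0,0,0],[0.04,-0.34,0,0,0],[0.055,-0.41,0,0,0],[0.07,-0.475,0,0,0],[0.09,-0.54,0,0,0]]'
python3 -c "
from h import *
a=shot('scene','s15')['img'][0:300,50:350]
cv2.imwrite('pics/s15z.png',cv2.resize(a,None,fx=2,fy=2,interpolation=cv2.INTER_CUBIC))"
```

```text
clock: 26.58
tool_pos: [0.4704, -0.1457, 0.1821]
orientation: [180.0, 0.0, -11.0]
force: [0.8, -1.8, -0.1]
opening: 0.0003
clock: 27.25
tool_pos: [0.4896, -0.0945, 0.182]
orientation: [180.0, 0.0, -11.0]
force: [0.5, -1.5, 0.7]
opening: 0.0005
```

View pics/s15z.png

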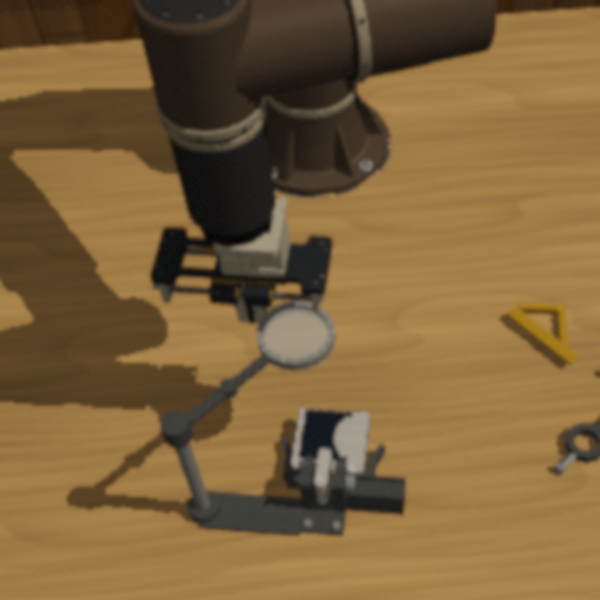

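```bash
python3 -c "
from h import *
s=load('s15');C=np.array([.646,-.183])
p=onz(s,50+296/2-.25,335.5/2-.25,.2); d=p[:2]-C; print(p,np.degrees(np.arctan2(d[1],d[0])),np.hypot(*d))
d=np.array([.5812,-.0179])-C; print(np.degrees(np.arctan2(d[1],d[0])),np.hypot(*d))
t=np.array([.4896,-.0945])-C; print(np.degrees(np.arctan2(t[1],t[0])))
"
```

```text
[ 0.53634316 -0.04651279  0.2       ] 128.77916391994935 0.17508107144981236
111.42948105649356 0.17736135430245226
150.49635433930519
```

```bash
python3 -m creep '[[0.025,-0.065,0,0,0],[0.05,-0.13,0,0,0],[0.08,-0.19,0,0,0],[0.11,-0.25,0,0,0],[0.14,-0.31,0,0,0],[0.17,-0.365,0,0,0],[0.19,-0.395,0,0,0],[0.205,-0.42,0,0,0]]'
python3 -c "
from h import *
a=shot('scene','s16')['img'][100:260,150:310]
cv2.imwrite('pics/s16z.png',cv2.resize(a,None,fx=4,fy=3.75,interpolation=cv2.INTER_CUBIC))
a=shot('top','t16')['img'][150:270,220:380]
cv2.imwrite('pics/t16z.png',cv2.resize(a,None,fx=4,fy=4,interpolation=cv2.INTER_CUBIC))"
```

```text
clock: 27.97
tool_pos: [0.5178, -0.0574, 0.1819]
orientation: [180.0, 0.0, -11.0]
force: [-1.0, -1.0, 0.3]
opening: 0.0
```

View pics/s16z.png

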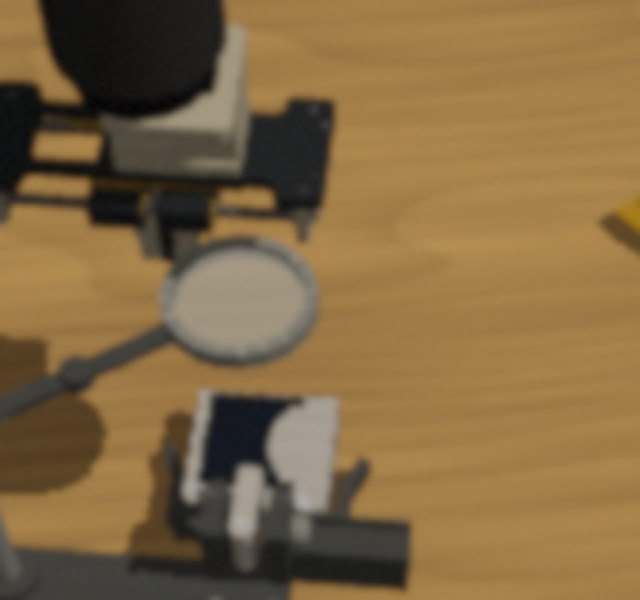

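View pics/t16z.png

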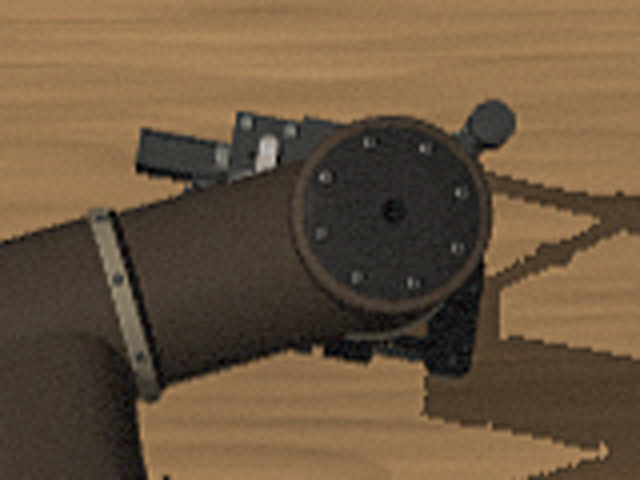

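```bash
python3 -c "
from h import *
s=load('s16');C=np.array([.646,-.183])
for z in (.195,.2):
  p=onz(s,150+239.5/4-.5,100+300.5/3.75-.5,z); d=p[:2]-C; print(p,np.degrees(np.arctan2(d[1],d[0])),np.hypot(*d))
t=np.array([.5178,-.0574])-C; print(np.degrees(np.arctan2(t[1],t[0])),np.hypot(*t))
y=np.radians(-11);M=np.array([[np.cos(y),np.sin(y)],[np.sin(y),-np.cos(y)]])
for a in (133.5,132.5,131.5):
  q=C+.179*np.array([np.cos(np.radians(a)),np.sin(np.radians(a))]); print(M@(q-[.5178,-.0574])*10)
"
```

```text
[ 0.57014699 -0.0221322   0.195     ] 115.24499719179025 0.177854229147684
[ 0.57373351 -0.02204579  0.2       ] 114.17950204119239 0.17643328356206725
135.58693386862407 0.17947311776419328
[ 0.04083537 -0.05115168]
[ 0.05919837 -0.07642618]
[ 0.07799967 -0.10137635]
```

```bash
python3 -m creep '[[0.01,-0.012,0,0,0],[0.02,-0.024,0,0,0],[0.03,-0.036,0,0,0],[0.04,-0.05,0,0,0],[0.045,-0.058,0,0,0],[0.05,-0.065,0,0,0],[0.05,-0.065,0,0,0],[0.05,-0.065,0,0,0]]'
python3 -m creep '[[-0.1,0.1,0,0,0],[-0.3,0.25,0,0,0],[-0.6,0.5,0,0,0],[-0.8,0.8,0,0,0],[-1,1,0,0,0],[-1,1,0,0,0],[-1,1,0,0,0],[-1,1,0,0,0]]'
python3 -c "
from h import *
a=shot('scene','s17')['img'][100:260,150:310]
cv2.imwrite('pics/s17z.png',cv2.resize(a,None,fx=4,fy=3.75,interpolation=cv2.INTER_CUBIC))
a=shot('top','t17')['img'][150:270,220:380]
cv2.imwrite('pics/t17z.png',cv2.resize(a,None,fx=4,fy=4,interpolation=cv2.INTER_CUBIC))"
```

```text
clock: 28.73
tool_pos: [0.5238, -0.0523, 0.1821]
orientation: [-180.0, -0.0, -11.0]
force: [-0.2, -0.4, -0.0]
opening: 0.0005
clock: 29.4
tool_pos: [0.4068, -0.1317, 0.1826]
orientation: [-180.0, -0.1, -11.0]
force: [0.7, -0.7, -0.5]
opening: 0.0003
```

View pics/s17z.png

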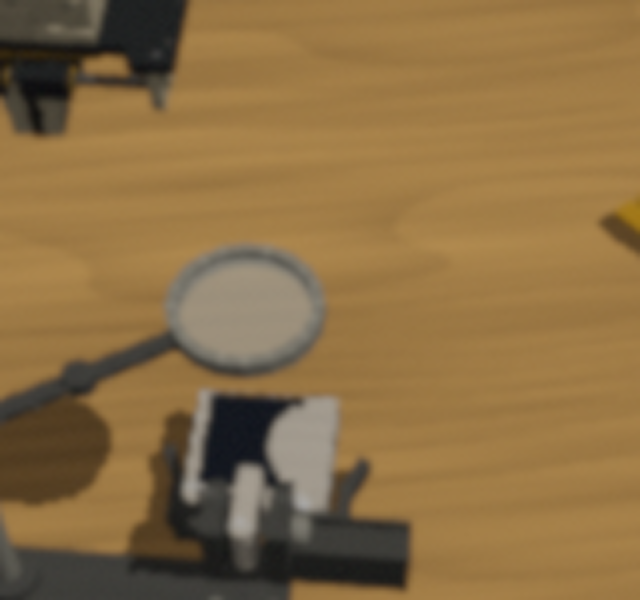

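View pics/t17z.png

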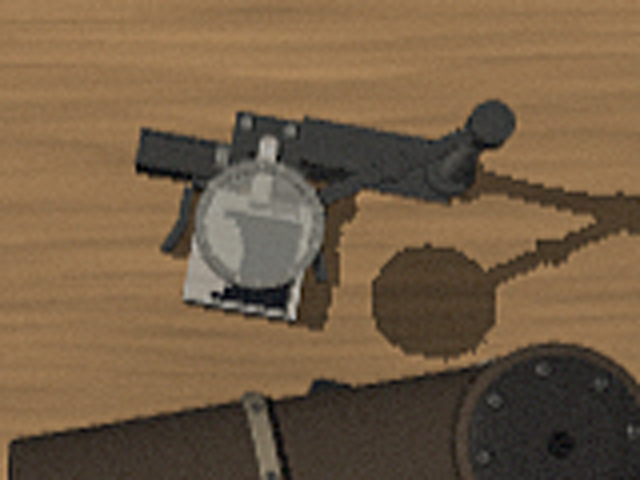

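```bash
python3 -c "
from h import *
C=np.array([.646,-.183])
s=load('s17');t=load('t17')
us=(150+246.5/4-.5,100+309/3.75-.5); ut=(220+261.5/4-.5,150+224/4-.5)
for z in (.195,.2):
  for n,i,u in (('s',s,us),('t',t,ut)):
    p=onz(i,*u,z); d=p[:2]-C; print(n,z,p[:2]*1000,np.degrees(np.arctan2(d[1],d[0])),np.hypot(*d))
A=[];b=[]
for i,u in ((s,us),(t,ut)):
  o,d=ray(i,*u); d/=np.linalg.norm(d); Q=np.eye(3)-np.outer(d,d); A.append(Q);b.append(Q@o)
print('tri',np.linalg.solve(sum(A),sum(b)))
for c in [(490,125)]: print('col',onz(t,220+c[0]/4-.4,150+c[1]/4-.4,.21))
# block corners in same top view
for c in [(184,300),(297,320)]: print('blk',onz(t,220+c[0]/4-.4,150+c[1]/4-.4,.034))
for c in [(338,400),(206,393)]: print('blk s',onz(s,150+c[0]/4-.4,100+c[1]/3.75-.4,.034))
"
```

```text
s 0.195 [576.92682286 -18.58389405] 112.7878598153767 0.17833608635104553
t 0.195 [579.6620955  -19.84165812] 112.12597272666204 0.1761288224554089
s 0.2 [580.47698465 -18.5165075 ] 111.72017031270705 0.1770539037873993
t 0.2 [578.90104703 -19.55264474] 112.31929411675466 0.17668420254836767
tri [ 0.57919076 -0.0190961   0.19825651]
col [ 0.64433205 -0.1807282   0.21      ]
blk [0.54471013 0.03274046 0.034     ]
blk [ 0.52751072 -0.05518689  0.034     ]
blk s [0.54628207 0.03314409 0.034     ]
blk s [ 0.53114417 -0.05158411  0.034     ]
```

```bash
python3 -m creep '[[0,0,-0.3,0,0],[0,0,-0.6,0,0],[0,0,-0.9,0,0],[0,0,-1,0,0],[0.2,-0.3,-1,0,0],[0.4,-0.6,-1,0,0],[0.6,-0.9,-1,0,0],[0.6,-0.9,-1,0,0]]'
python3 -m creep '[[0,0,-0.3,0,0],[0,0,-0.4,0,0],[0.1,-0.2,-0.4,0,0],[0.15,-0.26,-0.4,0,0],[0.15,-0.26,-0.4,0,0],[0.15,-0.26,-0.4,0,0],[0.15,-0.26,-0.4,0,0],[0.15,-0.26,-0.4,0,0]]'
python3 -c "
from h import *
shot('wrist','w18')"
```

```text
clock: 30.17
tool_pos: [0.4865, -0.0509, 0.281]
orientation: [180.0, 0.0, -10.8]
force: [0.7, -1.0, 0.0]
opening: 0.0003
clock: 30.83
tool_pos: [0.5018, -0.0323, 0.3218]
orientation: [180.0, 0.0, -11.0]
force: [0.2, -0.2, -0.2]
opening: 0.0006
```

View pics/w18.png

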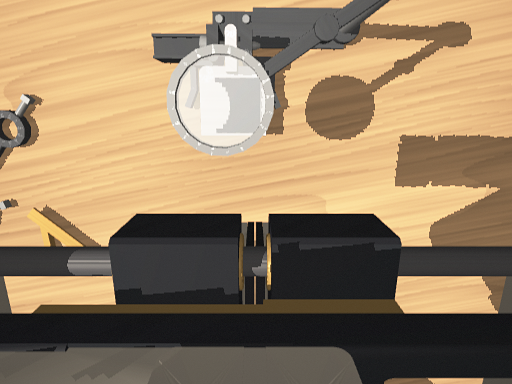

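```bash
python3 -c "
from h import *
a=load('w18')['img'][30:165,155:290]
cv2.imwrite('pics/w18z.png',cv2.resize(a,None,fx=4.4,fy=4.4,interpolation=cv2.INTER_CUBIC))"
```

```text
(no output)
```

View pics/w18z.png

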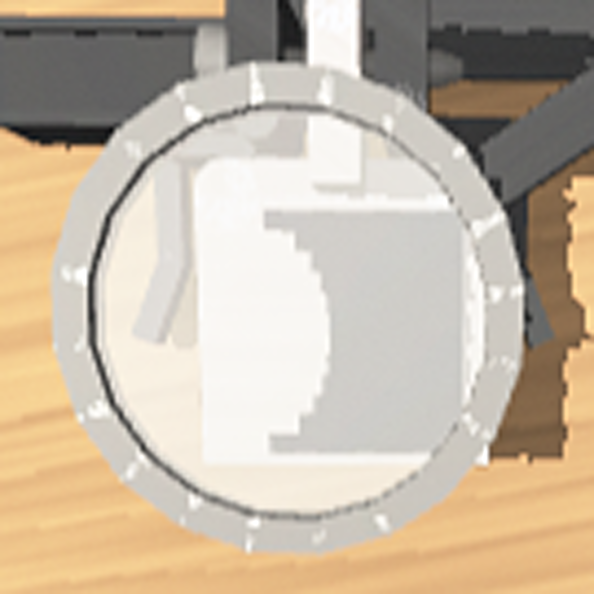

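```bash
python3 -c "
from h import *
s=load('w18')
Z=lambda a,b,z: np.round(onz(s,155+(a+.5)/4.4-.5,30+(b+.5)/4.4-.5,z)*1000,1)
print('lens',Z(287.5,307,.202),Z(287.5,307,.199))
r1,r2=Z(205,463,.034),Z(488,460,.034);f=Z(197,160,.034);print(r1,r2,f,'ctr from rear',(r1+r2)/2+45*np.array([.982,-.19,0]),'diag',(f+r2)/2)
"
```

```text
lens [579.9 -18.3 202. ] [580. -18. 199.]
[545.  34.  34.] [529.1 -53.5  34. ] [632.4  15.7  34. ] ctr from rear [581.24 -18.3   34.  ] diag [580.75 -18.9   34.  ]
```

```bash
python3 -c "
from h import *
print(workorder.close_job(), ctrl.get_obs()['clock'])"
```

```text
the job is handed in; nothing more can be done
the job is handed in; nothing more can be done
```

The block is docked, the pin is seated and the lens is over the block. The job was handed in at about 31 s on the robot's clock, with the arm clear of everything.

- **Block:** I turned it by its back-left corner, pushed it in with two fingers, then pressed each back corner at roughly 20–27 N. The last pictures show the lug in the fork and the front edge parallel to the stop pads. Front-edge readings put it on the stop plane to about 1 mm. My first reading of the dock's angle (-10.5°) was about 0.5° off what later pictures suggested (about -11°), and the block lines up with the later figure.
- **Pin:** I pushed the head until it stopped hard at about 28 N. The picture shows the head against the near cheek and the tip out past the far one. The head's underside read about 2 mm inside its nominal seat, which is within camera error.
- **Lens:** The ring followed the closed fingers round. Its centre read (580, -18) mm against the block centre at (581, -18) mm in the final wrist picture. The scene and top cameras put it about 2 mm short instead. That is within calibration, so I left it.
- **Bystanders:** I never went near the centre finder or the two dogs, and they looked unmoved in the later pictures. I did not measure their positions.

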